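Snug up the conduit plug in the parcel scale's junction box

TASK

Take the T-handled square key out of its wooden block, fit it on the square head of the black tapered plug in the junction box and tighten the plug clockwise by the key until it is snug, without overtightening it and without putting the fingers on the plug. Then stand the key upright in its pocket in the block again, leaving the tape measure, the paper roll and the stamp alone.

Things in the scene. Friction and masses are not known exactly. Their poses are not given: they have to be found in the camera images.
- jbox: Cast-aluminium junction box fixed to the counter, 80 (its x) x 136 (its y) x 70 mm high, origin under its centre, z up. Two round hubs, 46 mm wide, stand on it, upper faces 86 mm above the counter: the one at y +36 mm holds the plug, the one at y -36 mm a grey domed cord grip (38 mm wide, top at 117 mm). A 45 mm high conduit stub leaves its +x face, to x 93 mm.
- plug: Black nylon plug with a tapered, taped thread, started by hand in its hub. Origin on its axis at the hub's upper face; z up. Above that: a round collar 33 mm wide up to 7.5 mm, then a square head 20 x 20 mm, sides along this body's x and y, up to 25.5 mm, its top 4 mm chamfered to 13.6 x 13.6 mm. It turns about z: clockwise from above tightens and sinks it, 2.2 mm a turn.
- plug_top (a point): Centre of the head's top, axes as plug. While loose it drags at 0.2 N m (some 0.08 is still felt when turning stops). After 0.2 to 2.9 rad, never the same, the taper bites and the torque climbs by about 0.7 N m a radian, with no stop. Snug: 0.2 N m more than the loose drag (0.12 to 0.3 will do); 0.4 more is overtightened. The drag holds it when let go.
- key: Loose steel T-handled key, 90 mm tall, about 0.24 kg, origin at the centre of its lower rim, z up along the stem. Below, a round socket 38 mm wide, 26 mm high, with a square hole open downwards, 22 x 22 mm, 16 mm deep, sides along the key's x and y. Then a stem 11 mm thick; on top a cross bar along x, 90 long, 14 wide, 16 mm high, from 74 to 90 mm above the origin.
- key_bar (a point): Middle of the key's cross bar, 82 mm above the key's lower rim, with the key's axes: x along the bar.
- key_roof (a point): Centre of the roof of the key's square hole, 16 mm above its lower rim. When the key is fully on the plug, this roof rests on the top of the plug's head.
- block: Wooden tool block fixed to the counter, 75 (its x) x 125 (its y) x 36 mm high, origin under its centre. The key's round pocket, 45 mm wide and 26 mm deep (floor 10 mm above the counter), lies 26 mm to its +y side; steel driver bits stand up to 14 mm out of its -y half.
- pocket (a point): Centre of the floor of the key's pocket in the block, 10 mm above the counter and 26 mm below the block's top. The lower rim of the key stands here.
- tape: Black tape measure, 74 x 66 x 40 mm, loose on the counter; origin under its centre. Leave it alone.
- roll: White receipt-paper roll standing on end, 60 mm wide, 80 mm high, loose; origin under its centre. Leave it alone.
- stamp: Grey and black hand stamp, 62 x 40 x 74 mm high, loose; origin under its centre. Leave it alone.
Mind the look-alikes: they are no part of the job. Several things have the shape of the key; the one meant has the colours described above. Of the things that look like the block, take the one that is farthest from the robot's base at the start.

How it is judged:
By the outcome, as a careful person would: the job done as asked, in the order asked, and still so for the second after the job is handed in, with the robot touching nothing.
It also fails if it takes over 58 s, if anything falls off the work surface, if the arm or the gripper's body presses on something with over 40 N, if the wrist force passes 120 N, or if a joint passes its speed limit or range.

ROBOT

A 6-joint arm with a two-finger parallel gripper is mounted at the origin on the work surface. World frame = base frame: x ahead of the robot, y to its left, z up, the work surface at z = 0. Lengths are in mm, angles in rad, forces in N, time in s.
With the tool pointing down it reaches from about 400 to 825 mm from the base axis. Payload 7 kg.
Tool frame: the origin (TCP) lies on the front face of the gripper's body, between the roots of the fingers; the fingertips stand 73 mm ahead of it and the grasp point (between the pads) lies 54 mm ahead of it; x points along the fingers, y is the direction in which the jaws open and shut, and the axes are right-handed (so a half turn about x gives the same grasp; the last joint's range is limited). The gripper opens to 85 mm and grips with 20 to 120 N. Pads are 22 mm wide; open, the fingers measure 114 mm over their backs; the gripper's body (76 mm by 85 mm) begins 54 mm behind the grasp point. The pads swing forward as they close: fully open they stand 13 mm farther back than shut.
Start: joints at [1.449, 0.359, 0.012, 0, -1.224, -0.288], TCP at [268.943, 619.084, 303.902] pointing down, gripper open.
Joint ranges: [-3.07, 3.07], [-1.43, 2.12], [-1.02, 1.25], [-3.03, 1.67], [-3.05, -0], [-3.03, 3.03]. Speed limits (rad/s): [2.39, 2.39, 3.01, 3.14, 3.14, 3.14].

INTERFACE

Orientations are given as a rotation vector (axis times angle).
In Python, from rig import status, optics, finish_job gives the robot as it stands.
- The arm moves only by the tool drive_tool, never from a script. Its argument "plan" is a list that holds one entry, the list of rows, each a list of 4 numbers: the shift along the world's x, y, z in mm, then the turn about the world's z in rad. A call has 1 to 10 rows; each row is the pose to reach, as a shift and turn from the pose commanded when the call began; what a row does not reach only later rows make up. A row lasts 1/12 s, in which the tool goes at most 41.7 mm and 7.16 degrees, less where a joint would pass 70% of its speed; a pose out of reach is approached as far as the arm can. A call with a gripper value outside its range is refused whole. "jaw" is the finger opening in mm, from 0 to 85.4, set as the call begins (left out, the last holds). The fingers move at their own pace and stop on an object; "newtons" is the grip in N (left out, the last holds). Time passes only in rows, so rows that repeat a pose let the fingers close. It gives the time, the measured TCP pose, the force and the opening at its end, in the units of the state.
- status.get_state(): the state, without advancing time (a new reading comes with each control period).
- optics.get_image(name): name is "scene" or "top" or "wrist"; returns a dict with "image" (384x512x3 uint8, red, green, blue), "z_map" (384x512 float32, mm along the optical axis (not along the pixel's ray), 0 where there is no reading), "intrinsics" (3x3 intrinsics, pixels), "world_from_camera" (4x4, takes a point from camera to world coordinates). Camera axes: x right, y up, looking along -z (the intrinsics and any distortion apply to the point x, -y, -z); pixel columns grow to the right and rows downward; lengths in mm; the calibration is good to about 2 mm. A picture is of the moment at which its call begins.
- finish_job(): hands the job in, once; it reports no verdict.
The state is a dict: "time_s": time; "q": joint angles; "joint_velocities": joint speeds; "effort": joint torques, N m; "position": TCP position; "tool_rot": TCP orientation; "force": force on the tool from outside, world axes, zero at the start; "moment": the same for the moment, N m; "width": opening from 0.0 (shut) to 1.0 (fully open).
Only numpy, scipy, OpenCV 4.12 (cv2) and the standard library are available. Lean on these libraries where they do the work, as an engineer would, in place of code of your own. Each camera call takes 0.05 s, during which the arm holds its last target. There are 200 camera calls.

## Working session

There is one attempt and no reset: what is moved stays moved. The work goes in short steps, Python scripts to look and compute and a tool call to move; the robot and the scene stay as the last step left them, time stands still between calls to the robot, and variables do not carry over. Pictures are saved under pics/ and viewed, about 8 in all and at most 12, crops included, and the job is handed in when it is done.

Besides the shell and the picture viewer there is one more tool, called after "Request:" as name(argument=value, ...) on one line, values as JSON. drive_tool: Moves the arm, as the interface text tells. Its arguments: {"type":"object","properties":{"plan":{"type":"array"},"jaw":{"type":"number"},"newtons":{"type":"number"}},"required":["plan"]}

```bash
ls; mkdir -p pics; cat > h.py <<'E'
import numpy as np, cv2
from rig import status, optics
def grab(n):
    d=optics.get_image(n); return d
def pts(d):
    K=np.array(d['intrinsics']);T=np.array(d['world_from_camera']);z=d['z_map'].astype(float)
    v,u=np.mgrid[0:z.shape[0],0:z.shape[1]]
    P=np.stack([(u-K[0,2])/K[0,0]*z,-(v-K[1,2])/K[1,1]*z,-z],-1)
    W=P@T[:3,:3].T+T[:3,3]; W[z==0]=np.nan
    return W
def ray(d,u,v,h):
    K=np.array(d['intrinsics']);T=np.array(d['world_from_camera'])
    r=T[:3,:3]@np.array([(u-K[0,2])/K[0,0],-(v-K[1,2])/K[1,1],-1]);o=T[:3,3]
    return o+r*(h-o[2])/r[2]
def save(d,f,crop=None,s=1):
    im=d['image'][...,::-1]
    if crop: im=im[crop[1]:crop[3],crop[0]:crop[2]]
    cv2.imwrite('pics/'+f,cv2.resize(im,None,fx=s,fy=s,interpolation=cv2.INTER_CUBIC))
E
python3 - <<'E'
from h import *
import pickle
s=status.get_state();print(s)
D={n:grab(n) for n in('scene','top')}
pickle.dump(D,open('d0.pkl','wb'))
for n in D: print(n,np.array(D[n]['world_from_camera'])[:3].round(2).tolist(),np.array(D[n]['intrinsics']).tolist()); save(D[n],n+'0.png',s=1.5)
E
```

```text
pics
{'time_s': 0.0, 'q': array([ 1.44908248e+00,  3.59394482e-01,  1.10559543e-02, -3.57054412e-04,
       -1.22412403e+00, -2.88111125e-01]), 'joint_velocities': array([-0.00050147,  0.00013714, -0.00066656,  0.0001722 , -0.0002336 ,
        0.00192813]), 'effort': array([-9.56648983e-04, -5.83316410e+01,  2.93406308e+01,  6.93676382e+00,
       -6.00685467e-03, -7.70097841e-06]), 'position': array([268.81347616, 618.75949399, 302.95617201]), 'tool_rot': array([-1.99621125,  0.41676117,  1.99661108]), 'force': array([-0.2623792 ,  0.20257632, -0.51253887]), 'moment': array([-0.02628701, -0.01066539, -0.04100274]), 'width': 1.0037514006929364}
scene [[-0.06, -0.86, 0.51, 1099.0], [1.0, -0.04, 0.04, 34.36], [-0.01, 0.51, 0.86, 1069.48]] [[481.1176878765877, 0.0, 255.4121682548351], [0.0, 481.1176878765877, 196.50745286447957], [0.0, 0.0, 1.0]]
top [[0.02, 1.0, -0.04, 451.5], [-1.0, 0.02, 0.0, -11.19], [0.01, 0.04, 1.0, 963.01]] [[360.87543038306, 0.0, 256.97147148584867], [0.0, 360.87543038306, 191.44490705533744], [0.0, 0.0, 1.0]]
```

View pics/scene0.png

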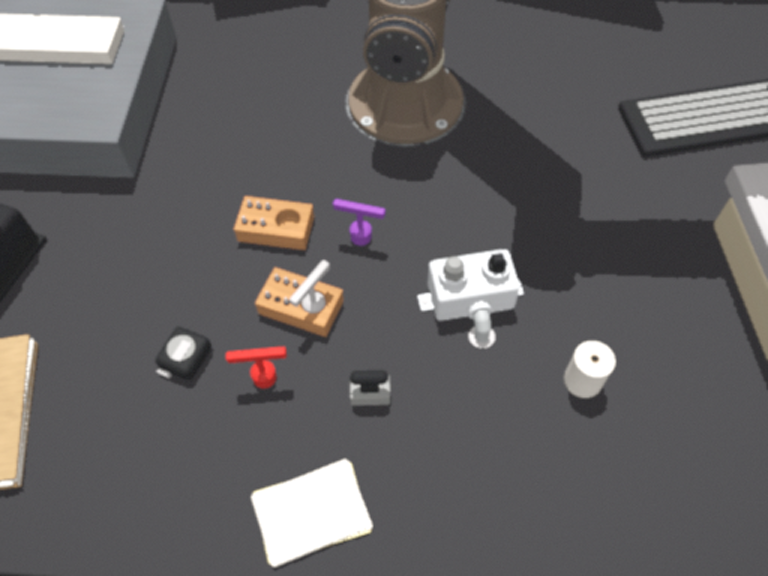

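View pics/top0.png

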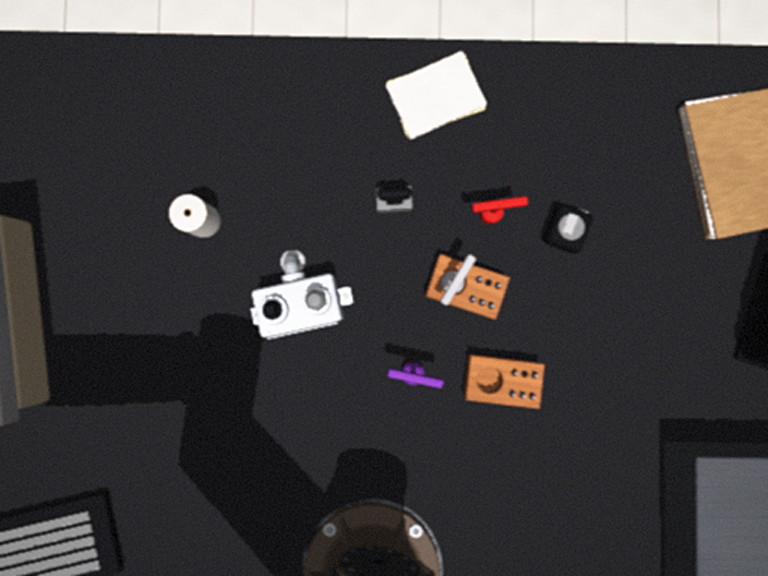

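The key meant (steel) stands tilted-looking in the block at top (306,185). The jbox plug is at (181,206), and red and purple keys and the near block are the look-alikes. Next I measure positions.

```bash
python3 - <<'E'
from h import *
import pickle
D=pickle.load(open('d0.pkl','rb'))
d=D['top'];W=pts(d)
u0,v0,u1,v1=270,155,350,220
def comp(m,name):
    p=W[m]; c,(w,h),a=cv2.minAreaRect(p[:,:2].astype(np.float32))
    print(name,m.sum(),np.round(c,1),round(w,1),round(h,1),round(a,1),'zmed',np.median(p[:,2]).round(1),'mean',p.mean(0).round(1))
reg=np.zeros(W.shape[:2],bool);reg[v0:v1,u0:u1]=1
Z=W[...,2]
comp(reg&(Z>78)&(Z<130),'bar')
comp(reg&(Z>28)&(Z<42),'block')
reg[:]=0;reg[150:235,150:250]=1
comp(reg&(Z>62)&(Z<76),'jbox')
for lo,hi in((78,90),(90,100),(100,125)):
  m=(reg&(Z>lo)&(Z<hi)).astype(np.uint8);n,l=cv2.connectedComponents(m)
  for i in range(1,n):
    if (l==i).sum()>8: comp(l==i,'hub%d-%d'%(lo,hi))
for n,r in(('roll',(105,120,150,165)),('stamp',(245,112,280,148)),('tape',(355,130,400,170)),('red',(305,125,355,150)),('purple',(255,240,300,262))):
    reg[:]=0;reg[r[1]:r[3],r[0]:r[2]]=1;comp(reg&(Z>20),n)
# ground offset
print('ground',np.nanmedian(Z[230:240,300:310]),np.nanmedian(Z[100:110,200:230]))
E
```

```text
bar 230 [ 503.8 -129.3] 14.2 89.1 59.2 zmed 99.2 mean [ 503.7 -128.8   98.9]
block 1153 [ 496.3 -154.7] 124.9 75.0 72.2 zmed 35.8 mean [ 495.1 -157.7   35.9]
jbox 1219 [457.  132.8] 83.7 136.3 13.3 zmed 69.4 mean [456.9 130.8  69.2]
hub78-90 119 [467.   98.4] 43.9 44.0 1.0 zmed 85.3 mean [467.   95.3  85.2]
hub78-90 138 [450.1 167.4] 44.3 44.6 48.7 zmed 85.5 mean [450.6 165.   85.5]
hub90-100 68 [450.6 164.8] 32.2 25.7 6.8 zmed 93.6 mean [450.4 163.3  93.8]
hub90-100 10 [456.1  88.5] 3.4 20.4 45.9 zmed 94.6 mean [456.6  87.3  94.3]
hub90-100 9 [448.2 183. ] 14.5 2.8 14.0 zmed 93.0 mean [447.6 182.6  93.1]
hub100-125 149 [467.7  97. ] 30.4 31.1 89.8 zmed 113.4 mean [467.1  97.2 112.6]
hub100-125 75 [450.2 168. ] 19.3 20.2 10.4 zmed 110.5 mean [450.5 167.1 110.1]
roll 639 [606.8 312.1] 58.8 59.0 20.0 zmed 79.4 mean [604.  306.6  71.7]
stamp 368 [648.3 -25.5] 40.3 61.5 5.1 zmed 64.5 mean [642.8 -25.   52.4]
tape 716 [ 601.8 -330.9] 66.6 74.2 70.7 zmed 35.3 mean [ 600.4 -327.9   34.7]
red 320 [ 624.1 -198.1] 24.8 88.1 8.8 zmed 88.1 mean [ 626.3 -197.    72. ]
purple 313 [344.2 -64.1] 36.1 86.9 2.1 zmed 88.4 mean [346.5 -64.5  72.5]
ground -0.25030161207479296 0.10280836582842312
```

```bash
python3 - <<'E'
from h import *
from scipy.spatial.transform import Rotation as R
s=status.get_state();M=R.from_rotvec(s['tool_rot']).as_matrix();print(M.round(3))
print('jaw',np.degrees(np.arctan2(M[1,1],M[0,1])),'toolz',np.degrees(np.arctan2(M[1,2],M[0,2])))
E
```

```text
[[-0.    -0.398 -0.917]
 [-0.001 -0.917  0.398]
 [-1.     0.001 -0.   ]]
jaw -113.48207795830227 toolz 156.5179343933011
```

Request:
drive_tool(plan=[[[11.7,-37.4,0,-0.0127],[23.5,-74.8,0,-0.0254],[35.2,-112.2,0,-0.038],[47,-149.6,0,-0.051],[58.7,-187,0,-0.0635],[70.5,-224.4,0,-0.076],[82.2,-261.8,0,-0.089],[94,-299.2,0,-0.1016],[105.7,-336.7,0,-0.114],[117.5,-374.2,0,-0.127]]], jaw=60, newtons=90)

```text
time_s: 0.93
position: [386.3, 242.9, 303.8]
tool_rot: [-1.918, 0.528, 1.919]
force: [1.1, 0.8, 0.5]
width: 0.702
```

Request:
drive_tool(plan=[[[11.7,-37.4,-5,0],[23.5,-74.8,-10,0],[35.2,-112.2,-15,0],[47,-149.6,-20,0],[58.7,-187,-25,0],[70.5,-224.4,-30,0],[82.2,-261.8,-34,0],[94,-299.2,-37,0],[105.7,-336.7,-39,0],[117.5,-374.2,-40,0]]])

```text
time_s: 1.77
position: [503.8, -131.4, 263.4]
tool_rot: [-1.918, 0.528, 1.919]
force: [0.9, 1.5, 0.1]
width: 0.701
```

Request:
drive_tool(plan=[[[0,0,0,0],[0,0,0,0],[0,0,0,0]]])

```text
time_s: 2.02
position: [503.5, -129.5, 263.4]
tool_rot: [-1.917, 0.529, 1.919]
force: [-0.2, 0.4, -0.3]
width: 0.703
```

```bash
python3 - <<'E'
from h import *
s=status.get_state();print(s['time_s'],s['q'],s['position'],s['width'])
d=grab('wrist');save(d,'w1.png',s=1.3);W=pts(d);Z=W[...,2]
m=((Z>82)&(Z<130)).astype(np.uint8);n,l=cv2.connectedComponents(m)
for i in range(1,n):
  k=l==i
  if k.sum()<300: continue
  p=W[k];print(k.sum(),cv2.minAreaRect(p[:,:2].astype(np.float32)),np.median(p[:,2]),np.argwhere(k).mean(0))
E
```

```text
2.0167 [ 1.25816815e-01  1.35951087e-01 -3.84925127e-01 -3.47370176e-04
 -1.05099522e+00  9.06915847e-01] [ 503.53544107 -129.54712387  263.38529663] 0.7032250976850201
1576 ((627.0294189453125, -189.13287353515625), (14.256460189819336, 70.8026123046875), 8.885705947875977) 89.39450549339332 [ 26.91307107 237.03045685]
1425 ((503.9171447753906, -130.0637969970703), (13.70604133605957, 88.73197937011719), 59.566123962402344) 99.40412178842601 [184.87578947 254.84070175]
```

View pics/w1.png

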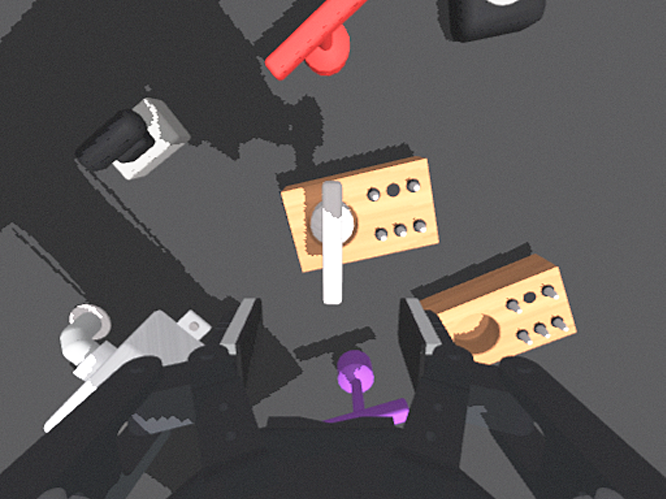

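The wrist view shows the bar vertical in the image at (255,185) px, square between the jaws. Both cameras agree on its position, so I descend and grip.

Request:
drive_tool(plan=[[[0.3,-0.5,-30,0.006],[0.3,-0.5,-60,0.006],[0.3,-0.5,-90,0.006],[0.3,-0.5,-108,0.006],[0.3,-0.5,-116,0.006],[0.3,-0.5,-116,0.006]]])

```text
time_s: 2.57
position: [503.4, -128.7, 146.6]
tool_rot: [-1.921, 0.522, 1.927]
force: [-0.9, 1.0, 0.7]
width: 0.701
```

Request:
drive_tool(plan=[[[0,0,0,0],[0,0,0,0],[0,0,0,0],[0,0,0,0],[0,0,0,0],[0,0,0,0],[0,0,0,0],[0,0,0,0]]], jaw=0, newtons=100)

```text
time_s: 3.23
position: [504.8, -130.2, 149.3]
tool_rot: [-1.925, 0.522, 1.92]
force: [-0.9, -0.8, 5.7]
width: 0.142
```

```bash
python3 - <<'E'
from h import *
s=status.get_state();print({k:np.round(v,3) for k,v in s.items()})
E
```

```text
{'time_s': np.float64(3.233), 'q': array([ 0.125,  0.265, -0.525,  0.001, -0.778,  0.915]), 'joint_velocities': array([-0.   , -0.002, -0.   , -0.   , -0.001,  0.   ]), 'effort': array([ 6.4800e-01, -4.0964e+01,  2.1133e+01,  4.4220e+00,  5.8300e-01,
       -1.0000e-02]), 'position': array([ 504.774, -130.151,  149.348]), 'tool_rot': array([-1.925,  0.522,  1.92 ]), 'force': array([-0.887, -0.848,  5.738]), 'moment': array([-0.314,  0.514, -0.012]), 'width': np.float64(0.142)}
```

Request:
drive_tool(plan=[[[0,0,10,0],[0,0,35,0],[0,0,70,0],[0,0,105,0],[0,0,130,0],[-15,33,130,0],[-30,66,130,0],[-45,99,130,0],[-60,132,130,0],[-75,165,130,0]]])

```text
time_s: 4.07
position: [428.0, 36.1, 278.7]
tool_rot: [-1.922, 0.522, 1.921]
force: [0.5, 0.8, -2.6]
width: 0.139
```

Request:
drive_tool(plan=[[[-13,28,0,0],[-25,56,0,0],[-25,56,0,0],[-25,56,0,0],[-25,56,0,0]]])

```text
time_s: 4.48
position: [404.0, 91.2, 278.4]
tool_rot: [-1.923, 0.521, 1.923]
force: [-0.2, 0.9, -2.7]
width: 0.141
```

```bash
python3 - <<'E'
from h import *
s=status.get_state();print({k:np.round(v,3) for k,v in s.items()})
d=grab('wrist');save(d,'w2.png',s=1.5);W=pts(d);Z=W[...,2]
import pickle;pickle.dump(d,open('w2.pkl','wb'))
near=np.hypot(W[...,0]-450,W[...,1]-168)<22
for lo,hi in((84,88),(90,97),(109,115)):
  k=near&(Z>lo)&(Z<hi)
  if k.sum()<10: print(lo,k.sum());continue
  p=W[k];print(k.sum(),cv2.minAreaRect(p[:,:2].astype(np.float32)),np.median(p[:,2]),np.argwhere(k).mean(0))
E
```

```text
{'time_s': np.float64(4.483), 'q': array([ 0.703, -0.069, -0.563, -0.   , -1.076,  0.338]), 'joint_velocities': array([-0.03 ,  0.013, -0.001,  0.001,  0.003, -0.   ]), 'effort': array([ 9.2300e-01, -2.3056e+01,  2.8466e+01,  6.8580e+00,  5.0000e-03,
       -5.4000e-02]), 'position': array([404.043,  91.173, 278.447]), 'tool_rot': array([-1.923,  0.521,  1.923]), 'force': array([-0.162,  0.919, -2.699]), 'moment': array([-0.033, -0.044,  0.066]), 'width': np.float64(0.141)}
508 ((450.4213562011719, 166.28158569335938), (43.48229217529297, 39.88832473754883), 10.660564422607422) 85.60057539859591 [175.55511811 170.98031496]
375 ((450.2239074707031, 166.0005645751953), (32.692020416259766, 29.014118194580078), 5.620419502258301) 92.99962047988578 [178.656      167.94666667]
325 ((449.9183044433594, 167.76351928710938), (17.996767044067383, 18.108064651489258), 13.430241584777832) 110.81038703132506 [187.34769231 158.59384615]
```

View pics/w2.png

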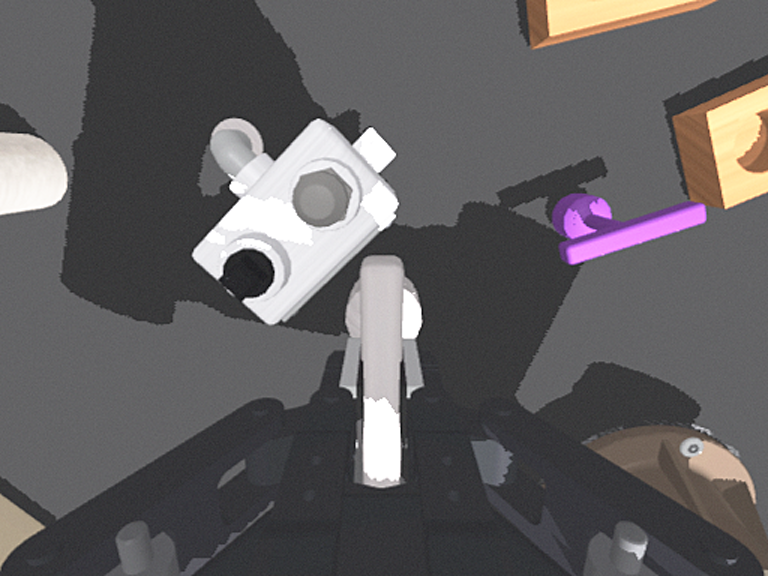

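The key hangs straight in the jaws, and the plug head is visible at about (160,187) px. Now I check the bar and socket against the TCP.

```bash
python3 - <<'E'
from h import *
import pickle
d=pickle.load(open('w2.pkl','rb'));W=pts(d);Z=W[...,2];im=d['image'].astype(int)
near=np.hypot(W[...,0]-404,W[...,1]-91)<60
cen=np.zeros_like(near);cen[165:330,238:272]=1
k=near&cen&(Z>215)&(Z<245);p=W[k];print(k.sum(),cv2.minAreaRect(p[:,:2].astype(np.float32)),np.percentile(p[:,2],[5,50,95]))
A=np.c_[p[:,:2]-[404,91],np.ones(len(p))];print('plane',np.linalg.lstsq(A,p[:,2],rcond=None)[0])
k=near&(Z>155)&(Z<180);p=W[k];print('socket top',k.sum(),np.median(p[:,2]),cv2.minEnclosingCircle(p[:,:2].astype(np.float32)),cv2.minAreaRect(p[:,:2].astype(np.float32)))
E
```

```text
4612 ((405.2823791503906, 91.46759796142578), (17.96735191345215, 85.67430877685547), 56.71297073364258) [226.03986509 228.80263216 242.37610453]
plane [-6.03217191e-02 -4.04529435e-02  2.29809954e+02]
socket top 593 165.3985260203137 ((403.0371398925781, 92.01626586914062), 18.9287109375) ((405.2109680175781, 90.94468688964844), (36.69740676879883, 25.110132217407227), 60.48208999633789)
```

Request:
drive_tool(plan=[[[8,13,0,0.11],[16,26,0,0.22],[24,39,0,0.34],[32,52,0,0.46],[40,65,0,0.58],[47.2,76.7,0,0.69],[47.2,76.7,0,0.74],[47.2,76.7,-10,0.74],[47.2,76.7,-22,0.74],[47.2,76.7,-22,0.74]]])

```text
time_s: 5.37
position: [450.5, 166.0, 253.1]
tool_rot: [2.108, 0.215, -2.117]
force: [-0.5, -0.5, -2.5]
width: 0.143
```

```bash
cat >> h.py <<'E'
from scipy.spatial.transform import Rotation as R
def st():
    s=status.get_state();M=R.from_rotvec(s['tool_rot']).as_matrix()
    print(round(s['time_s'],2),'pos',s['position'].round(1),'jaw',np.degrees(np.arctan2(M[1,1],M[0,1])).round(2),'F',s['force'].round(1),'M',s['moment'].round(3),'q',s['q'].round(2),'w',round(s['width'],3))
E
python3 - <<'E'
from h import *
st()
d=grab('wrist');save(d,'w3.png',s=1.5)
import pickle;pickle.dump(d,open('w3.pkl','wb'));W=pts(d);Z=W[...,2]
near=np.hypot(W[...,0]-450,W[...,1]-168)<40
k=near&(Z>133)&(Z<153);p=W[k];print('socket top',k.sum(),np.median(p[:,2]),cv2.minEnclosingCircle(p[:,:2].astype(np.float32)))
E
```

```text
5.37 pos [450.5 166.  253.1] jaw -78.28 F [-0.5 -0.5 -2.5] M [-0.119  0.133 -0.032] q [ 0.76  0.08 -0.48 -0.   -1.02  1.01] w 0.143
socket top 582 140.2770187286709 ((449.10906982421875, 166.28570556640625), 18.92349624633789)
```

View pics/w3.png

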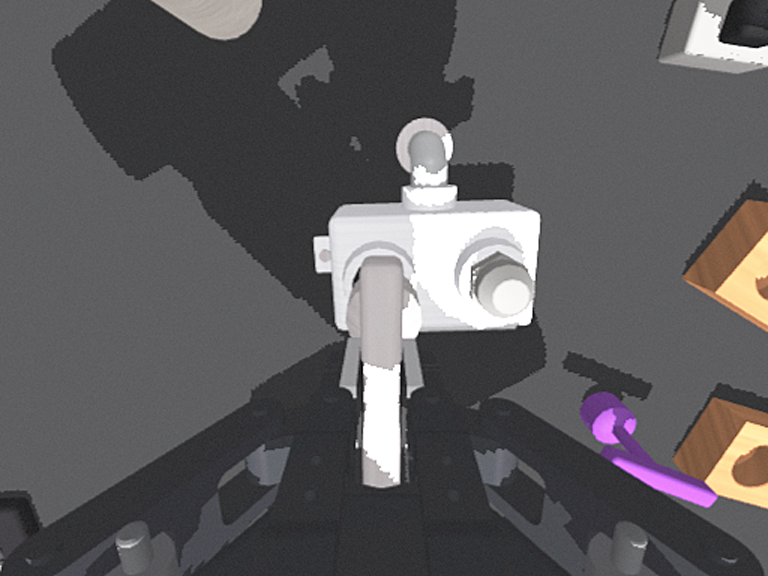

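Request:
drive_tool(plan=[[[0,0,0,0],[0,0,0,0],[0,0,0,0]]])

```text
time_s: 5.67
position: [451.7, 167.7, 256.5]
tool_rot: [2.113, 0.221, -2.111]
force: [-0.0, -0.3, -2.7]
width: 0.144
```

```bash
python3 - <<'E'
from h import *
st()
d=grab('wrist');W=pts(d);Z=W[...,2]
near=np.hypot(W[...,0]-450,W[...,1]-168)<40
k=near&(Z>133)&(Z<153);p=W[k];print('socket top',k.sum(),np.median(p[:,2]),cv2.minEnclosingCircle(p[:,:2].astype(np.float32)))
E
```

```text
5.67 pos [451.7 167.7 256.5] jaw -78.06 F [-0.  -0.3 -2.7] M [-0.023 -0.037 -0.001] q [ 0.77  0.08 -0.47  0.   -1.02  1.01] w 0.144
socket top 597 143.62966442362506 ((451.1302490234375, 168.351806640625), 18.934120178222656)
```

Request:
drive_tool(plan=[[[-0.9,-0.4,0,0],[-0.9,-0.4,-3,0],[-0.9,-0.4,-6,0],[-0.9,-0.4,-8,0],[-0.9,-0.4,-10,0],[-0.9,-0.4,-12,0],[-0.9,-0.4,-14,0],[-0.9,-0.4,-14,0]]])

```text
time_s: 6.38
position: [450.4, 167.4, 241.4]
tool_rot: [2.11, 0.221, -2.112]
force: [-0.4, 0.4, -1.9]
width: 0.137
```

```bash
python3 - <<'E'
from h import *
st()
E
```

```text
6.38 pos [450.4 167.4 241.4] jaw -78.02 F [-0.4  0.4 -1.9] M [ 0.108  0.087 -0.006] q [ 0.77  0.09 -0.49 -0.   -0.99  1.01] w 0.137
```

Request:
drive_tool(plan=[[[0,0,-2.5,0],[0,0,-5,0],[0,0,-7,0],[0,0,-8.5,0],[0,0,-8.5,0],[0,0,-8.5,0]]])

```text
time_s: 6.88
position: [450.9, 167.6, 234.6]
tool_rot: [2.112, 0.222, -2.11]
force: [-3.6, -0.3, 8.9]
width: 0.142
```

```bash
python3 - <<'E'
from h import *
st()
E
```

```text
6.88 pos [450.9 167.6 234.6] jaw -77.98 F [-3.6 -0.3  8.9] M [-0.374  1.369 -0.004] q [ 0.77  0.1  -0.5   0.   -0.97  1.01] w 0.142
```

Seated: TCP z is 234.6 against the expected 234.5. I relieve the press slightly and start turning clockwise.

Request:
drive_tool(plan=[[[0,0,1.5,0],[-0.1,0,1.5,-0.05],[-0.2,0,1.5,-0.1],[-0.2,-0.1,1.5,-0.15]]])

```text
time_s: 7.22
position: [450.5, 167.8, 234.9]
tool_rot: [2.194, 0.063, -2.192]
force: [0.9, 1.4, -3.0]
width: 0.139
```

```bash
python3 - <<'E'
from h import *
st()
E
```

```text
7.22 pos [450.5 167.8 234.9] jaw -86.74 F [ 0.9  1.4 -3. ] M [ 0.638 -0.245  0.084] q [ 0.77  0.1  -0.5  -0.   -0.97  0.86] w 0.139
```

Request:
drive_tool(plan=[[[-0.1,0,0,-0.04],[-0.1,-0.1,0,-0.08],[-0.2,-0.1,0,-0.12]]])

```text
time_s: 7.47
position: [450.5, 167.7, 234.9]
tool_rot: [-2.19, 0.067, 2.188]
force: [1.0, 2.2, -4.2]
width: 0.141
```

```bash
python3 - <<'E'
from h import *
st()
E
```

```text
7.47 pos [450.5 167.7 234.9] jaw -93.57 F [ 1.   2.2 -4.2] M [ 0.533 -0.578  0.203] q [ 0.77  0.1  -0.5   0.   -0.97  0.74] w 0.141
```

Request:
drive_tool(plan=[[[-0.1,-0.1,0,-0.04],[-0.1,-0.1,-0.1,-0.08],[-0.2,-0.1,-0.1,-0.12]]])

```text
time_s: 7.72
position: [450.5, 167.7, 234.8]
tool_rot: [-2.127, 0.193, 2.124]
force: [1.5, 1.6, -3.9]
width: 0.142
```

```bash
python3 - <<'E'
from h import *
st()
E
```

```text
7.72 pos [450.5 167.7 234.8] jaw -100.44 F [ 1.5  1.6 -3.9] M [ 0.412 -0.807  0.263] q [ 0.77  0.1  -0.5   0.   -0.97  0.62] w 0.142
```

Request:
drive_tool(plan=[[[-0.1,-0.1,0,-0.04],[-0.1,-0.1,0,-0.08],[-0.2,-0.1,0,-0.12]]])

```text
time_s: 7.97
position: [450.4, 167.6, 234.8]
tool_rot: [-2.06, 0.312, 2.057]
force: [2.4, 1.2, -4.5]
width: 0.141
```

```bash
python3 - <<'E'
from h import *
st()
E
```

```text
7.97 pos [450.4 167.6 234.8] jaw -107.32 F [ 2.4  1.2 -4.5] M [ 0.433 -1.214  0.167] q [ 0.77  0.1  -0.51  0.   -0.97  0.5 ] w 0.141
```

Request:
drive_tool(plan=[[[0.3,0.1,0,-0.04],[0.6,0.2,0,-0.08],[0.7,0.3,-0.1,-0.12]]])

```text
time_s: 8.22
position: [450.9, 167.7, 234.7]
tool_rot: [-1.989, 0.426, 1.987]
force: [2.1, -0.3, -1.1]
width: 0.138
```

```bash
python3 - <<'E'
from h import *
st()
E
```

```text
8.22 pos [450.9 167.7 234.7] jaw -114.19 F [ 2.1 -0.3 -1.1] M [ 0.122 -0.459  0.171] q [ 0.77  0.1  -0.5   0.   -0.97  0.38] w 0.138
```

Request:
drive_tool(plan=[[[0,0,0,-0.04],[0,0,0,-0.08],[0,0,0,-0.12]]])

```text
time_s: 8.47
position: [450.9, 167.6, 234.7]
tool_rot: [-1.916, 0.532, 1.914]
force: [-0.1, 0.1, -2.4]
width: 0.14
```

```bash
python3 - <<'E'
from h import *
st()
E
```

```text
8.47 pos [450.9 167.6 234.7] jaw -121.07 F [-0.1  0.1 -2.4] M [ 0.079 -0.743  0.219] q [ 0.77  0.1  -0.5   0.   -0.97  0.26] w 0.14
```

Request:
drive_tool(plan=[[[0.1,0,0,-0.04],[0.2,0,0,-0.08],[0.2,0,-0.1,-0.12]]])

```text
time_s: 8.72
position: [451.0, 167.6, 234.6]
tool_rot: [-1.84, 0.632, 1.839]
force: [1.3, 0.5, -1.5]
width: 0.139
```

```bash
python3 - <<'E'
from h import *
st()
E
```

```text
8.72 pos [451.  167.6 234.6] jaw -127.94 F [ 1.3  0.5 -1.5] M [-0.043 -0.453  0.211] q [ 0.77  0.1  -0.5   0.   -0.97  0.14] w 0.139
```

Request:
drive_tool(plan=[[[0,0,0,-0.04],[0,0,0,-0.08],[0,0,0,-0.12]]])

```text
time_s: 8.97
position: [451.0, 167.5, 234.6]
tool_rot: [-1.763, 0.726, 1.761]
force: [1.4, -1.0, -2.9]
width: 0.142
```

```bash
python3 - <<'E'
from h import *
st()
E
```

```text
8.97 pos [451.  167.5 234.6] jaw -134.82 F [ 1.4 -1.  -2.9] M [-0.152 -0.709  0.177] q [ 0.77  0.1  -0.5   0.   -0.97  0.02] w 0.142
```

Request:
drive_tool(plan=[[[0.1,0,0,-0.04],[0.2,0,0,-0.08],[0.3,0,-0.1,-0.12]]])

```text
time_s: 9.22
position: [451.2, 167.4, 234.5]
tool_rot: [-1.683, 0.815, 1.682]
force: [0.8, -0.5, -1.3]
width: 0.139
```

```bash
python3 - <<'E'
from h import *
st()
E
```

```text
9.22 pos [451.2 167.4 234.5] jaw -141.69 F [ 0.8 -0.5 -1.3] M [-0.157 -0.296  0.202] q [ 0.77  0.1  -0.5   0.   -0.97 -0.1 ] w 0.139
```

Request:
drive_tool(plan=[[[0,0,0,-0.04],[0,0,0,-0.08],[0,0,0,-0.12]]])

```text
time_s: 9.47
position: [451.2, 167.4, 234.5]
tool_rot: [-1.601, 0.898, 1.6]
force: [2.2, -0.7, -2.2]
width: 0.146
```

```bash
python3 - <<'E'
from h import *
st()
E
```

```text
9.47 pos [451.2 167.4 234.5] jaw -148.57 F [ 2.2 -0.7 -2.2] M [-0.378 -0.474  0.163] q [ 0.77  0.1  -0.5   0.   -0.97 -0.22] w 0.146
```

Request:
drive_tool(plan=[[[0.1,0.1,0,-0.04],[0.2,0.2,0,-0.08],[0.3,0.2,-0.1,-0.12]]])

```text
time_s: 9.72
position: [451.4, 167.4, 234.4]
tool_rot: [-1.518, 0.975, 1.517]
force: [0.6, -1.1, 0.3]
width: 0.144
```

```bash
python3 - <<'E'
from h import *
st()
E
```

```text
9.72 pos [451.4 167.4 234.4] jaw -155.45 F [ 0.6 -1.1  0.3] M [-0.629 -0.108  0.222] q [ 0.77  0.1  -0.5   0.   -0.97 -0.34] w 0.144
```

Request:
drive_tool(plan=[[[0,0,0,-0.04],[0,0,0,-0.08],[0,0,0,-0.12]]])

```text
time_s: 9.97
position: [451.4, 167.3, 234.4]
tool_rot: [-1.433, 1.048, 1.432]
force: [1.0, -2.8, -1.1]
width: 0.143
```

```bash
python3 - <<'E'
from h import *
st()
E
```

```text
9.97 pos [451.4 167.3 234.4] jaw -162.33 F [ 1.  -2.8 -1.1] M [-0.64  -0.388  0.201] q [ 0.77  0.1  -0.5   0.   -0.97 -0.46] w 0.143
```

Request:
drive_tool(plan=[[[0,-0.2,0,-0.04],[0.1,-0.4,0,-0.08],[0.2,-0.5,-0.1,-0.12]]])

```text
time_s: 10.22
position: [451.5, 166.9, 234.3]
tool_rot: [-1.347, 1.114, 1.346]
force: [-1.0, -1.5, 1.0]
width: 0.141
```

```bash
python3 - <<'E'
from h import *
st()
E
```

```text
10.22 pos [451.5 166.9 234.3] jaw -169.2 F [-1.  -1.5  1. ] M [-0.272  0.185  0.155] q [ 0.76  0.1  -0.5   0.   -0.97 -0.58] w 0.141
```

Request:
drive_tool(plan=[[[0,0,0,-0.04],[0,0,0,-0.08],[0,0,0,-0.12]]])

```text
time_s: 10.47
position: [451.5, 166.9, 234.3]
tool_rot: [-1.26, 1.176, 1.259]
force: [1.1, -1.4, -1.1]
width: 0.143
```

```bash
python3 - <<'E'
from h import *
st()
E
```

```text
10.47 pos [451.5 166.9 234.3] jaw -176.07 F [ 1.1 -1.4 -1.1] M [-0.467 -0.004  0.201] q [ 0.76  0.1  -0.5   0.   -0.97 -0.7 ] w 0.143
```

Request:
drive_tool(plan=[[[0,-0.2,0,-0.04],[0,-0.3,0,-0.08],[0,-0.3,-0.1,-0.12]]])

```text
time_s: 10.72
position: [451.5, 166.7, 234.2]
tool_rot: [-1.171, 1.233, 1.171]
force: [-0.6, -0.6, 1.1]
width: 0.136
```

```bash
python3 - <<'E'
from h import *
st()
E
```

```text
10.72 pos [451.5 166.7 234.2] jaw 177.04 F [-0.6 -0.6  1.1] M [-0.332  0.313  0.249] q [ 0.76  0.1  -0.5   0.   -0.97 -0.82] w 0.136
```

Request:
drive_tool(plan=[[[0,0,0,-0.04],[0,0,0,-0.08],[0,0,0,-0.12]]])

```text
time_s: 10.97
position: [451.4, 166.6, 234.2]
tool_rot: [-1.082, 1.286, 1.082]
force: [-0.7, -0.5, -0.8]
width: 0.143
```

```bash
python3 - <<'E'
from h import *
st()
E
```

```text
10.97 pos [451.4 166.6 234.2] jaw 170.17 F [-0.7 -0.5 -0.8] M [-0.397  0.125  0.223] q [ 0.76  0.1  -0.5   0.   -0.97 -0.94] w 0.143
```

Request:
drive_tool(plan=[[[-0.1,-0.1,0,-0.04],[-0.1,-0.1,0,-0.08],[-0.1,-0.2,-0.1,-0.12]]])

```text
time_s: 11.22
position: [451.4, 166.4, 234.1]
tool_rot: [-0.992, 1.333, 0.992]
force: [-1.3, -0.9, 1.0]
width: 0.141
```

```bash
python3 - <<'E'
from h import *
st()
E
```

```text
11.22 pos [451.4 166.4 234.1] jaw 163.3 F [-1.3 -0.9  1. ] M [-0.333  0.38   0.253] q [ 0.76  0.1  -0.5   0.   -0.97 -1.06] w 0.141
```

Request:
drive_tool(plan=[[[0,0,0,-0.04],[0,0,0,-0.08],[0,0,0,-0.12]]])

```text
time_s: 11.47
position: [451.3, 166.4, 234.1]
tool_rot: [-0.901, 1.377, 0.901]
force: [-2.0, -1.6, 0.9]
width: 0.14
```

```bash
python3 - <<'E'
from h import *
st()
E
```

```text
11.47 pos [451.3 166.4 234.1] jaw 156.43 F [-2.  -1.6  0.9] M [-0.391  0.266  0.238] q [ 0.76  0.1  -0.5   0.   -0.97 -1.18] w 0.14
```

Request:
drive_tool(plan=[[[-0.2,-0.1,0,-0.04],[-0.3,-0.2,0,-0.08],[-0.4,-0.3,0,-0.12]]])

```text
time_s: 11.72
position: [451.0, 166.2, 234.1]
tool_rot: [-0.81, 1.415, 0.809]
force: [-0.9, -1.0, -1.7]
width: 0.141
```

```bash
python3 - <<'E'
from h import *
st()
E
```

```text
11.72 pos [451.  166.2 234.1] jaw 149.55 F [-0.9 -1.  -1.7] M [-0.336 -0.175  0.146] q [ 0.76  0.1  -0.5   0.   -0.97 -1.3 ] w 0.141
```

Still loose.

Request:
drive_tool(plan=[[[-0.1,-0.1,0,-0.04],[-0.1,-0.1,0,-0.08],[-0.2,-0.1,-0.1,-0.12]]])

```text
time_s: 11.97
position: [450.9, 166.1, 234.1]
tool_rot: [-0.718, 1.449, 0.717]
force: [0.1, -0.5, 0.1]
width: 0.141
```

```bash
python3 - <<'E'
from h import *
st()
E
```

```text
11.97 pos [450.9 166.1 234.1] jaw 142.67 F [ 0.1 -0.5  0.1] M [-0.331 -0.132  0.18 ] q [ 0.76  0.1  -0.51  0.   -0.97 -1.42] w 0.141
```

Request:
drive_tool(plan=[[[-0.1,0,0,-0.04],[-0.1,0,0,-0.08],[-0.1,-0.1,0,-0.12]]])

```text
time_s: 12.22
position: [450.8, 166.0, 234.0]
tool_rot: [-0.625, 1.479, 0.624]
force: [-0.8, -0.3, -1.8]
width: 0.143
```

```bash
python3 - <<'E'
from h import *
st()
E
```

```text
12.22 pos [450.8 166.  234. ] jaw 135.79 F [-0.8 -0.3 -1.8] M [-0.164  0.001  0.264] q [ 0.76  0.1  -0.51  0.   -0.97 -1.54] w 0.143
```

Request:
drive_tool(plan=[[[-0.1,-0.1,0,-0.04],[-0.1,-0.1,0,-0.08],[-0.2,-0.1,-0.1,-0.12]]])

```text
time_s: 12.47
position: [450.6, 166.0, 234.0]
tool_rot: [-0.532, 1.504, 0.531]
force: [0.2, 0.5, -1.1]
width: 0.141
```

```bash
python3 - <<'E'
from h import *
st()
E
```

```text
12.47 pos [450.6 166.  234. ] jaw 128.92 F [ 0.2  0.5 -1.1] M [-0.247 -0.05   0.206] q [ 0.76  0.1  -0.51  0.   -0.97 -1.66] w 0.141
```

Request:
drive_tool(plan=[[[-0.1,0,0,-0.03],[-0.1,0,0,-0.06]]])

```text
time_s: 12.63
position: [450.5, 166.0, 233.9]
tool_rot: [-0.486, 1.515, 0.485]
force: [0.2, -0.2, -1.4]
width: 0.144
```

```bash
python3 - <<'E'
from h import *
st()
E
```

```text
12.63 pos [450.5 166.  233.9] jaw 125.51 F [ 0.2 -0.2 -1.4] M [-0.22  -0.129  0.186] q [ 0.76  0.1  -0.51  0.   -0.97 -1.72] w 0.144
```

Request:
drive_tool(plan=[[[-0.1,-0.1,0,-0.04],[-0.1,-0.1,0,-0.08],[-0.2,-0.1,-0.1,-0.12]]])

```text
time_s: 12.88
position: [450.4, 165.9, 233.9]
tool_rot: [-0.392, 1.535, 0.391]
force: [-0.5, -1.2, -0.8]
width: 0.14
```

```bash
python3 - <<'E'
from h import *
st()
E
```

```text
12.88 pos [450.4 165.9 233.9] jaw 118.61 F [-0.5 -1.2 -0.8] M [-0.236 -0.131  0.228] q [ 0.76  0.1  -0.51  0.   -0.97 -1.84] w 0.14
```

Request:
drive_tool(plan=[[[-0.1,0,0,-0.04],[-0.1,0,0,-0.08]]])

```text
time_s: 13.05
position: [450.3, 165.9, 233.9]
tool_rot: [-0.329, 1.545, 0.329]
force: [0.9, -0.2, -1.0]
width: 0.14
```

```bash
python3 - <<'E'
from h import *
st()
E
```

```text
13.05 pos [450.3 165.9 233.9] jaw 114.02 F [ 0.9 -0.2 -1. ] M [-0.266 -0.111  0.221] q [ 0.76  0.1  -0.51  0.   -0.97 -1.92] w 0.14
```

Request:
drive_tool(plan=[[[-0.1,0,0,-0.04],[-0.1,-0.1,0,-0.08]]])

```text
time_s: 13.22
position: [450.1, 165.8, 233.8]
tool_rot: [-0.266, 1.554, 0.266]
force: [-0.0, 0.1, -1.1]
width: 0.139
```

```bash
python3 - <<'E'
from h import *
st()
E
```

```text
13.22 pos [450.1 165.8 233.8] jaw 109.44 F [-0.   0.1 -1.1] M [ 0.058 -0.027  0.302] q [ 0.76  0.1  -0.51  0.   -0.97 -2.  ] w 0.139
```

Request:
drive_tool(plan=[[[-0.1,0,0,-0.04],[-0.1,0,0,-0.08]]])

```text
time_s: 13.38
position: [450.1, 165.9, 233.8]
tool_rot: [-0.204, 1.561, 0.204]
force: [0.7, 0.0, -1.1]
width: 0.143
```

```bash
python3 - <<'E'
from h import *
st()
E
```

```text
13.38 pos [450.1 165.9 233.8] jaw 104.86 F [ 0.7  0.  -1.1] M [ 0.067 -0.049  0.304] q [ 0.76  0.1  -0.51  0.   -0.97 -2.08] w 0.143
```

Bite has started. I continue in small steps with a reading after each.

Request:
drive_tool(plan=[[[0,0,0,-0.04],[-0.1,0,0,-0.08]]])

```text
time_s: 13.55
position: [449.9, 166.0, 233.8]
tool_rot: [-0.141, 1.566, 0.141]
force: [0.1, 0.9, -1.0]
width: 0.14
```

```bash
python3 - <<'E'
from h import *
st()
E
```

```text
13.55 pos [449.9 166.  233.8] jaw 100.29 F [ 0.1  0.9 -1. ] M [ 0.184 -0.144  0.375] q [ 0.76  0.1  -0.51  0.   -0.97 -2.16] w 0.14
```

Request:
drive_tool(plan=[[[0,0,0,-0.04]]])

```text
time_s: 13.63
position: [449.9, 166.0, 233.8]
tool_rot: [-0.109, 1.567, 0.11]
force: [-0.8, 1.5, -1.2]
width: 0.14
```

```bash
python3 - <<'E'
from h import *
st()
E
```

```text
13.63 pos [449.9 166.  233.8] jaw 98.0 F [-0.8  1.5 -1.2] M [0.305 0.005 0.338] q [ 0.77  0.1  -0.51  0.   -0.97 -2.2 ] w 0.14
```

Request:
drive_tool(plan=[[[0,0,0,0],[0,0,0,0],[0,0,0,0]]])

```text
time_s: 13.88
position: [449.9, 166.0, 233.8]
tool_rot: [-0.112, 1.568, 0.112]
force: [0.3, 1.0, -1.7]
width: 0.141
```

```bash
python3 - <<'E'
from h import *
st()
E
```

```text
13.88 pos [449.9 166.  233.8] jaw 98.15 F [ 0.3  1.  -1.7] M [ 0.454 -0.138  0.28 ] q [ 0.76  0.1  -0.51  0.   -0.97 -2.19] w 0.141
```

Request:
drive_tool(plan=[[[0,0,0,0]]])

```text
time_s: 13.97
position: [449.9, 166.0, 233.8]
tool_rot: [-0.111, 1.568, 0.112]
force: [1.0, 1.4, -2.8]
width: 0.146
```

```bash
python3 - <<'E'
from h import *
st()
E
```

```text
13.97 pos [449.9 166.  233.8] jaw 98.13 F [ 1.   1.4 -2.8] M [ 0.467 -0.165  0.252] q [ 0.76  0.1  -0.51 -0.   -0.97 -2.19] w 0.146
```

Torque is 0.34–0.37 moving and about 0.27 at rest, so roughly 0.18 N m above the drag: snug. I take up the play backwards, lift off, and carry the key to the block.

Request:
drive_tool(plan=[[[0,0.2,0,0.04],[0,0.3,0,0.08],[0,0.4,0,0.09],[0,0.4,3,0.09],[0,0.4,8,0.09],[0,0.4,14,0.09],[0,0.4,22,0.09],[0,0.4,40,0.09],[0,0.4,55,0.09]]])

```text
time_s: 14.72
position: [449.6, 166.0, 290.1]
tool_rot: [-0.181, 1.564, 0.181]
force: [0.7, -0.2, -2.1]
width: 0.144
```

```bash
python3 - <<'E'
from h import *
st()
E
```

```text
14.72 pos [449.6 166.  290.1] jaw 103.2 F [ 0.7 -0.2 -2.1] M [ 0.001 -0.089  0.004] q [ 0.77  0.04 -0.43  0.   -1.1  -2.11] w 0.144
```

Request:
drive_tool(plan=[[[6,-33,0,0],[12,-66,0,0],[18,-99,0,0],[24,-132,0,0],[30,-165,0,0],[36,-198,0,0],[42,-231,0,0],[48,-264,0,0],[54.3,-297.4,0,0],[54.3,-297.4,0,0]]])

```text
time_s: 15.55
position: [504.4, -135.6, 289.3]
tool_rot: [-0.179, 1.564, 0.177]
force: [1.2, -0.2, -2.1]
width: 0.143
```

Request:
drive_tool(plan=[[[0,0,-20,0],[0,0,-40,0],[0,0,-55,0],[0,0,-55,0],[0,0,-55,0]]])

```text
time_s: 15.97
position: [503.9, -131.3, 234.0]
tool_rot: [-0.181, 1.565, 0.181]
force: [1.0, 0.5, -1.2]
width: 0.141
```

```bash
python3 - <<'E'
from h import *
import pickle
st()
d=grab('wrist');save(d,'w4.png',s=1.5);W=pts(d);Z=W[...,2]
near=np.hypot(W[...,0]-504,W[...,1]+130)<40
zz=status.get_state()['position'][2]-113
k=near&(abs(Z-zz)<9);p=W[k];print('socket top',k.sum(),np.median(p[:,2]),cv2.minEnclosingCircle(p[:,:2].astype(np.float32)))
k=(np.hypot(W[...,0]-496,W[...,1]+155)<80)&(abs(Z-36)<4);p=W[k];print('block',k.sum(),cv2.minAreaRect(p[:,:2].astype(np.float32)))
t=grab('top');pickle.dump(t,open('t4.pkl','wb'));W=pts(t);Z=W[...,2]
near=np.hypot(W[...,0]-450,W[...,1]-168)<22
k=near&(Z>105)&(Z<118);p=W[k];print('plug',k.sum(),cv2.minAreaRect(p[:,:2].astype(np.float32)),np.median(p[:,2]))
E
```

```text
15.97 pos [ 503.9 -131.3  234. ] jaw 103.21 F [ 1.   0.5 -1.2] M [ 0.006 -0.071 -0.059] q [ 0.12  0.17 -0.42  0.   -0.98 -1.46] w 0.141
socket top 589 121.17257540794759 ((502.81243896484375, -129.4513397216797), 19.038755416870117)
block 6265 ((494.9822082519531, -155.77914428710938), (125.34046936035156, 75.69583892822266), 72.35316467285156)
plug 0 ((0.0, 0.0), (0.0, 0.0), 0.0) nan
  return _methods._mean(a, axis=axis, dtype=dtype,
  ret = ret.dtype.type(ret / rcount)
```

View pics/w4.png

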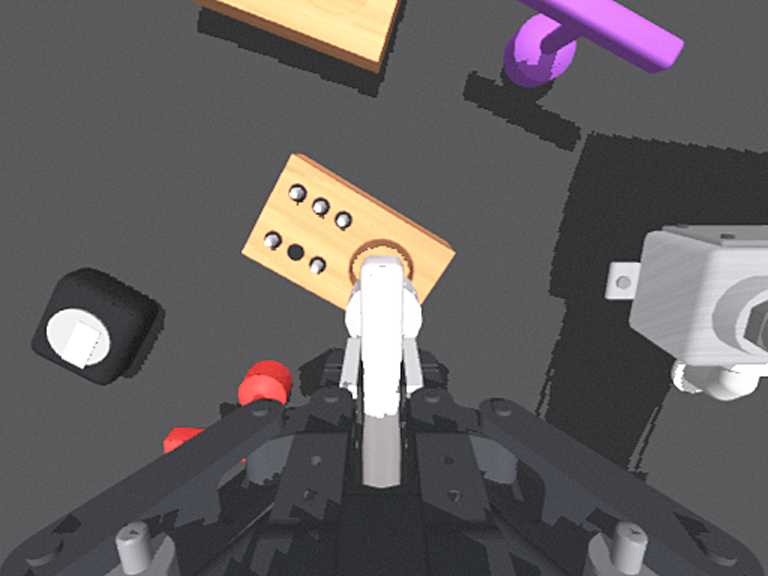

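The pocket is visible at (254,170) px, and the socket sits over it to within about 1 mm. I lower the key.

Request:
drive_tool(plan=[[[0.5,-0.8,-20,0],[0.5,-0.8,-40,0],[0.5,-0.8,-54,0],[0.5,-0.8,-62,0],[0.5,-0.8,-70,0],[0.5,-0.8,-78,0],[0.5,-0.8,-83,0],[0.5,-0.8,-84,0],[0.5,-0.8,-84,0]]])

```text
time_s: 16.82
position: [504.8, -132.0, 150.0]
tool_rot: [-0.181, 1.563, 0.181]
force: [0.5, 0.0, -3.3]
width: 0.14
```

```bash
python3 - <<'E'
from h import *
st()
E
```

```text
16.82 pos [ 504.8 -132.   150. ] jaw 103.23 F [ 0.5  0.  -3.3] M [ 0.053  0.016 -0.032] q [ 0.12  0.27 -0.52  0.   -0.78 -1.46] w 0.14
```

Request:
drive_tool(plan=[[[0,0,-1.2,0],[0,0,-1.2,0],[0,0,-1.2,0]]])

```text
time_s: 17.07
position: [505.1, -132.0, 149.4]
tool_rot: [-0.182, 1.562, 0.181]
force: [-0.9, 0.5, 3.4]
width: 0.138
```

Request:
drive_tool(plan=[[[0,0,0,0],[0,0,0,0],[0,0,0,0],[0,0,0,0],[0,0,0,0],[0,0,0,0],[0,0,0,0]]], jaw=50)

```text
time_s: 17.65
position: [504.5, -132.0, 148.6]
tool_rot: [-0.181, 1.563, 0.181]
force: [0.2, -0.3, 0.3]
width: 0.587
```

Request:
drive_tool(plan=[[[0,0,15,0],[0,0,40,0],[0,0,75,0],[0,0,110,0],[0,0,140,0],[0,0,160,0],[0,-30,160,0],[0,-65,160,0],[0,-100,160,0],[0,-130,160,0]]])

```text
time_s: 18.48
position: [504.4, -263.6, 308.9]
tool_rot: [-0.182, 1.562, 0.182]
force: [0.9, -0.6, 0.6]
width: 0.578
```

Request:
drive_tool(plan=[[[-5,-35,0,0],[-10,-70,0,0],[-15,-105,0,0],[-20,-140,0,0],[-25,-175,0,0],[-25,-175,0,0],[-25,-175,0,0]]])

```text
time_s: 19.07
position: [478.7, -438.7, 307.5]
tool_rot: [-0.178, 1.565, 0.179]
force: [0.4, -0.4, -0.1]
width: 0.585
```

```bash
python3 - <<'E'
from h import *
st()
t=grab('top');save(t,'t5.png',s=1.5);W=pts(t);Z=W[...,2]
for n,c,r,lo,hi in(('plug',(450,168),16,106,118),('bar',(504,-130),60,85,120),('socket',(504,-130),24,30,50),('block',(496,-155),80,32,40),('roll',(607,312),50,70,90),('stamp',(648,-25),60,20,90),('tape',(602,-331),60,20,60)):
  k=(np.hypot(W[...,0]-c[0],W[...,1]-c[1])<r)&(Z>lo)&(Z<hi);p=W[k]
  if k.sum()>5: print(n,k.sum(),np.round(np.hstack(cv2.minAreaRect(p[:,:2].astype(np.float32))),1),np.median(p[:,2]))
E
```

```text
19.07 pos [ 478.7 -438.7  307.5] jaw 103.04 F [ 0.4 -0.4 -0.1] M [ 0.004  0.047 -0.014] q [-0.44  0.32 -0.04 -0.   -1.21 -0.9 ] w 0.585
plug 67 [450.3 168.4  19.4  19.7  19.1] 109.02354970995486
bar 232 [ 505.6 -128.7   89.7   14.4   12.7] 98.97383104039864
socket 117 [ 506.6 -128.6   41.6   46.5   22.7] 36.56381231682019
block 1092 [ 496.2 -154.6  124.9   74.9   72.3] 35.71223762342089
roll 488 [606.6 312.2  59.3  58.    8.2] 79.93135701240698
stamp 370 [648.5 -25.7  40.   61.9   4.4] 63.883480983565676
tape 711 [ 602.2 -331.9   66.3   74.8   69.3] 35.35090382999658
```

View pics/t5.png

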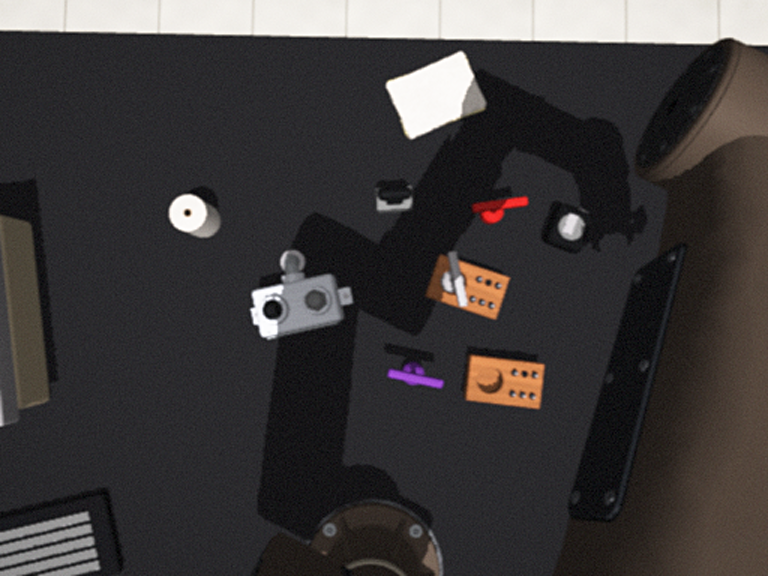

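```bash
python3 -c "
from rig import finish_job
print(finish_job())"
```

```text
the job is handed in; nothing more can be done
None
```

I tightened the plug with the steel key until it was snug. I then stood the key back in its pocket in the farther block and handed the job in at about 19 s of the 58 s allowed. No verdict is reported.

- **Tightening:** The key seated at the expected height, and I turned it clockwise about 3.2 rad. The loose drag read about 0.2 N m. The taper bit near 2.9 rad. At the end the torque read 0.34–0.37 N m while turning and 0.25–0.28 N m at rest. That is roughly 0.17–0.19 N m above the drag, inside the 0.12–0.3 band. Single readings scatter by about ±0.04 N m. I then backed the key off within its play before lifting, so it would not turn the plug back. The fingers stayed on the key's bar and never touched the plug.
- **Final picture from above:**
  - The key is upright in its pocket, with the bar top at 99 mm as at the start.
  - The plug's top is about 1 mm lower than before, as expected.
  - The tape, roll and stamp are within about 1 mm of where they began.
  - The robot is clear of everything.
- **Checks that disagreed or failed:**
  - The plug's final angle measured about 19° from above, against about 14° expected. I put this down to the coarse view.
  - One earlier overhead check of the plug returned nothing, probably because the arm was in the way; the final one worked.
  - The key's bar now points at a different angle in the round pocket than it did at the start.

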